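Close the tea drawer's tin with its nested lids, then lift off the outer lid only

TASK

Push the open tea drawer, with the tin standing in it, fully home until it clicks into its catch; then pick up the nested pair of lids together by the inner lid's stem, which pokes up through the outer lid, carry them over and lower them gently (no dropping) onto the tin until both are fully seated, and let go of the stem. Then take the outer lid by its collar and lift it alone straight up until it is well clear of the stem, leaving the inner lid seated in the tin and the drawer home: finish while still holding the outer lid level in the gripper above the tin, not put down or let go. Keep the two lids together until the inner one is seated, and leave the salt jar, the lemon and the cup where they stand.

Things in the scene. Friction and masses are not known exactly. Their poses are not given: they have to be found in the camera images.
- drawer (a joint): opening of the tea drawer in m: 0 = fully home at its stop, larger = further out towards the drawer's front (starts 0.05 to 0.08 open, end of travel 0.09). It slides with about 1 N of friction; a sprung ball catch resists the last stretch from about 0.014 to 0.006 with a few N (push with up to about 10 N), then pulls the drawer home and keeps it there.
- unit: the fixed wooden runner unit on the worktop that the drawer slides in, 150 mm deep (with its back wall 160), 158 mm wide; side and back walls 44 mm high. Origin on the worktop exactly under the middle of the tin when the drawer is home; its x axis is the direction in which the drawer is pushed shut, z up.
- drawer_front (a point): point on the outer face of the drawer's front panel, mid-width, 50 mm above the worktop (12 mm below the edge of the finger notch); its x axis is the direction in which the drawer is pushed shut. The panel is wood, 158 mm wide and 12 mm thick, from 2 to 76 mm above the worktop (62 mm in the 62 mm wide finger notch at its middle). This point lies 85 mm in front of the tin's axis.
- tin_mouth (a point): centre of the mouth of the open round steel tin, level with its rim, 80 mm above the worktop. The tin is fixed in the drawer; outside diameter 96 mm, clear mouth 85 mm, so 37 mm from the tin's wall to the outer face of the drawer's front. z up.
- inner_lid: the steel inner lid, 0.2 kg: a plug of 78 mm diameter, 12 mm deep with a tapered foot, below a flange of 96 mm diameter and 5 mm thickness that rests on the tin's rim, and an upright round stem of 14 mm diameter whose top is 80 mm above the plug's underside. Origin at the centre of the plug's underside, z up along the stem. At the start it stands on the worktop on its plug with the outer lid nested on it.
- inner_flange (a point): centre of the underside of the inner lid's flange, 12 mm above the plug's underside; it comes level with the tin's rim, at point tin_mouth, when the inner lid is seated.
- stem_grip (a point): point on the axis of the inner lid's stem, 70 mm above the plug's underside (58 mm above the flange's underside) and 10 mm below the stem's top. With the lids nested the top of the outer lid's collar lies 24 mm below this point, so the bare stem reaches from 24 mm below to 10 mm above it. Lifting by the stem carries both lids.
- outer_lid: the aluminium outer lid, 0.14 kg: a flat round cover of 111 mm diameter and 3 mm thickness with a skirt that hangs down 15 mm (inside diameter 106 mm) and round the hole in the middle a collar of 34 mm outside diameter, 26 mm high, with a 17 mm bore through which the inner lid's stem passes freely. It rests loose on the inner lid's flange. Origin at the centre of the underside of the flat cover, z up.
- outer_plate (a point): centre of the underside of the outer lid's flat cover (origin of outer_lid); nested it lies 5 mm above inner_flange, and the outer lid is off the stem when it lies more than 68 mm above inner_flange.
- collar_grip (a point): point on the axis of the outer lid's collar, 22 mm above the top of the flat cover and 4 mm below the top of the collar: where the collar (34 mm across) is gripped from above with one finger on each side of the stem. With the lids nested the stem's top stands 38 mm above it.
- salt_jar: round glass jar with a brown screw lid, 68 mm diameter, 88 mm high, standing on the worktop; origin at the centre of its underside. A bystander.
- lemon: lemon, about 72 x 55 x 56 mm, on the worktop; origin at the centre of its underside. A bystander.
- cup: small white cup with a handle, 74 x 96 mm, 54 mm high, on the worktop; origin at the centre of its underside. A bystander.
Things that resemble listed ones, but are neither listed nor needed, are in the scene too. Leave any blue look-alike of the outer_lid alone.

How it is judged:
On the way, in this order (a step that is already met when the one before it is completed fails the run):
1. the drawer is fully home in its catch (value of joint drawer below 0.003 m), for 0.2 s.
2. the nested lids are seated on the tin, the inner one in its mouth and the outer one resting on it, and the stem is let go (value of joint drawer below 0.003 m and z of inner_flange in the frame of tin_mouth between -0.003 and 0.003 m and horizontal distance between inner_flange and tin_mouth below 0.008 m and angle between inner_flange's own z axis and vertical below 0.06 rad and z of outer_plate in the frame of inner_flange below 0.008 m and contact force between the fingers and inner_lid below 0.1 N), for 0.2 s.
3. the outer lid alone is held clear above the seated inner lid (value of joint drawer below 0.003 m and z of inner_flange in the frame of tin_mouth between -0.003 and 0.003 m and horizontal distance between inner_flange and tin_mouth below 0.008 m and angle between inner_flange's own z axis and vertical below 0.06 rad and z of outer_plate in the frame of inner_flange above 0.078 m and horizontal distance between outer_plate and tin_mouth below 0.06 m and angle between outer_plate's own z axis and vertical below 0.2 rad and contact force between the fingers and outer_lid above 1 N and contact force between each of outer_lid, the fingers, the arm and inner_lid below 0.1 N and contact force between outer_lid and unit below 0.1 N), for 0.2 s.
At the end, for the whole second after the job is handed in: Drawer within 3 mm of home. Inner lid seated: flange within 3 mm of the rim's height, 8 mm of centre, 0.06 rad of level, untouched by the robot. Outer lid held in the fingers, level within 0.2 rad, cover over 78 mm above the flange's underside, within 60 mm of the tin's axis, touching neither (all of step 3); the arm keeps its last pose, push and grip.
It fails at once if the lids are parted (outer cover more than 12 mm above its nested place) while the inner lid is not seated in the tin (z of outer_plate in the frame of inner_flange above 0.017 m and not (z of inner_flange in the frame of tin_mouth between -0.003 and 0.003 m and horizontal distance between inner_flange and tin_mouth below 0.008 m and angle between inner_flange's own z axis and vertical below 0.06 rad)).
It fails at once if the inner lid is let go or dropped in mid air (height (world z) of inner_lid above 0.02 m and contact force between the fingers and inner_lid below 0.05 N and (z of inner_flange in the frame of tin_mouth above 0.016 m or horizontal distance between inner_flange and tin_mouth above 0.03 m)).
It fails at once if the salt jar, the lemon or the cup is moved by more than 30 mm (distance of any of salt_jar, lemon, cup from where it was at the start of the episode above 0.03 m).
It also fails if it takes over 69 s, if anything falls off the work surface, if the arm or the gripper's body presses on something with over 40 N, if the wrist force passes 120 N, or if a joint passes its speed limit or range.

ROBOT

A 7-joint arm with a two-finger parallel gripper is mounted at the origin on a cart in front of the work surface, level with it; the furniture and walls round the work are solid. World frame = base frame: x ahead of the robot, y to its left, z up, the work surface at z = 0. Lengths are in m, angles in rad, forces in N, time in s.
With the tool pointing down it reaches from about 0.35 to 0.9 m from the base axis. Payload 8.1 kg.
Tool frame: the origin (TCP) lies midway between the tips of the shut fingers; the grasp point (between the pads) lies 19 mm behind it; z points along the fingers, y is the direction in which the jaws open and shut (so a half turn about z gives the same grasp; the last joint's range is limited). The gripper opens to 92 mm and grips with 3 to 60 N. Pads are 19 mm wide; open, the fingers measure 130 mm over their backs; the gripper's body (75 mm by 190 mm) begins 47 mm behind the grasp point.
Start: joints at [1.087, 0.434, 0.025, 1.573, -0.012, 1.134, -0.075], TCP at [0.232, -0.58, 0.227] pointing down, gripper open.
Joint ranges: [-2.62, 2.62], [-0.44, 2.09], [-1.27, 1.32], [0.08, 2.57], [-1.32, 4.46], [0.12, 2], [-2.74, 2.74]. Speed limits (rad/s): [2.22, 2.22, 3.01, 3.01, 3.14, 3.14, 3.14].

INTERFACE

Orientations are given as a rotation vector (axis times angle).
In Python, from cell import arm gives the robot as it stands. The module is installed in compiled form; this text tells all that it offers.
- The arm moves only by the tool jog_arm, never from a script. Its argument "increments" is a list of rows, each an object with "slide": the shift along the tool's x, y, z in mm, a list of three; "roll": the turn about the tool's z in rad; "gripper": the opening, from 0 (shut) to 1 (fully open). In form: [{"slide": [x, y, z], "roll": roll, "gripper": gripper}, ...]. A call has exactly 10 rows; each row is the pose to reach, as a shift and turn from the pose commanded when the call began, along the tool's axes at that moment; what a row does not reach only later rows make up. A row lasts 1/12 s, in which the tool goes at most 41.7 mm and 7.16 degrees, less where a joint would pass 70% of its speed; a pose out of reach is approached as far as the arm can. A call with a gripper value outside its range is refused whole. The fingers move at their own pace and stop on an object; "newtons" is the grip in N (left out, the last holds). Time passes only in rows, so rows that repeat a pose let the fingers close, or fill a call up. It gives the time, the measured TCP pose, the force and the opening at its end, in the units of the state.
- arm.observe(): the state, without advancing time (a new reading comes with each control period).
- arm.get_image(name): name is "scene" or "top" or "wrist"; returns a dict with "frame" (420x560x3 uint8, blue, green, red), "depth" (420x560 float32, m along the optical axis (not along the pixel's ray), 0 where there is no reading), "intrinsics" (3x3 intrinsics, pixels), "R" (3x3) and "t" (3): a world point X has camera coordinates R X + t; the wrist camera has in their place "hand_eye" (4x4, takes a point from camera to tool coordinates, whose origin is the TCP and whose axes are the flange's). Camera axes: x right, y down, z forward; pixel columns grow to the right and rows downward; lengths in m; the calibration is good to about 2 mm. The wrist camera is an equidistant fisheye: a pixel r from the principal point sees the ray r / f radians off the axis. A picture is of the moment at which its call begins: read the wrist's pose just before it.
- arm.sign_off(): hands the job in, once; it reports no verdict.
The state is a dict: "clock": time; "joints": joint angles; "dq": joint speeds; "joint_efforts": joint torques, N m; "position": TCP position; "ee_rot": TCP orientation; "force": force on the tool from outside, world axes, zero at the start; "ft_torque": the same for the moment, N m; "width": opening from 0.0 (shut) to 1.0 (fully open).
Only numpy, scipy, OpenCV 4.12 (cv2) and the standard library are available. Lean on these libraries where they do the work, as an engineer would, in place of code of your own. Each camera call takes 0.05 s, during which the arm holds its last target.

## Working session

There is one attempt and no reset: what is moved stays moved. The work goes in short steps, Python scripts to look and compute and a tool call to move; the robot and the scene stay as the last step left them, time stands still between calls to the robot, and variables do not carry over. Pictures are saved under pics/ and viewed, and the job is handed in when it is done.

Besides the shell and the picture viewer there is one more tool, called after "Emit:" as name([rows], argument=value, ...), one row to a line, values as JSON. jog_arm: Moves the arm, as the interface text tells. Its arguments: {"type":"object","properties":{"increments":{"type":"array"},"newtons":{"type":"number"}},"required":["increments"]}

```bash
mkdir -p pics
python3 - <<'E'
from cell import arm
import cv2
s=arm.observe(); print(s)
for n in ["scene","top","wrist"]:
    d=arm.get_image(n); cv2.imwrite(f"pics/{n}0.png",d["frame"])
    print(n,d["intrinsics"].tolist(),[d[k].tolist() for k in("R","t","hand_eye") if k in d])
E
```

```text
{'clock': 0.0, 'joints': array([ 1.08739309,  0.43521144,  0.0249706 ,  1.57410212, -0.01158739,
        1.13398873, -0.07508041]), 'dq': array([-0.00036941,  0.00111048, -0.00067093, -0.00056987, -0.00039535,
       -0.00053756, -0.00064332]), 'joint_efforts': array([-1.50743203e-03, -6.67852664e+01,  9.85144414e-01, -3.14457858e+01,
       -6.03850395e-02,  4.28430992e-02,  1.58295434e-04]), 'position': array([ 0.23204539, -0.57977662,  0.22595017]), 'ee_rot': array([-3.08335803e+00, -5.94206762e-01,  6.97555115e-04]), 'force': array([ 0.00422156, -0.51725801, -0.8804978 ]), 'ft_torque': array([ 0.079727  ,  0.00994872, -0.02615882]), 'width': 0.9966414278573835}
scene [[391.9203991555713, 0.0, 277.09242950627373], [0.0, 391.9203991555713, 210.60811041464646], [0.0, 0.0, 1.0]] [[[0.4392446193354808, -0.8983666526270674, -0.001233625740187115], [-0.5870379309455402, -0.28598451286259857, -0.7573634042082582], [0.6800372284044512, 0.33339198528216085, -0.6529924594768394]], [-0.4580803982444815, 0.29232727615824466, 0.6454153567144638]]
top [[436.3930053793128, 0.0, 280.33334174592676], [0.0, 436.3930053793128, 209.8453446666393], [0.0, 0.0, 1.0]] [[[-0.01099022695260655, -0.999829979595245, -0.014806309942121731], [-0.9841728642410635, 0.013434858555788522, -0.17670109752666274], [0.17686997541434618, 0.01262998329998618, -0.9841531869169405]], [-0.23232769242242995, 0.50064145320704, 0.9661343678005915]]
wrist [[325.19226210127806, 0.0, 278.7775458581612], [0.0, 325.19226210127806, 207.65560509593948], [0.0, 0.0, 1.0]] [[[-0.0017101306147372446, -0.9681924237030779, -0.2502009315275173, 0.0662257350492995], [0.9999977829619799, -0.0013483321473591258, -0.0016174274457478926, 0.0006170067848622063], [0.00122862703958488, -0.250203142834732, 0.9681925830077494, -0.1575989182264493], [0.0, 0.0, 0.0, 1.0]]]
```

View pics/scene0.png

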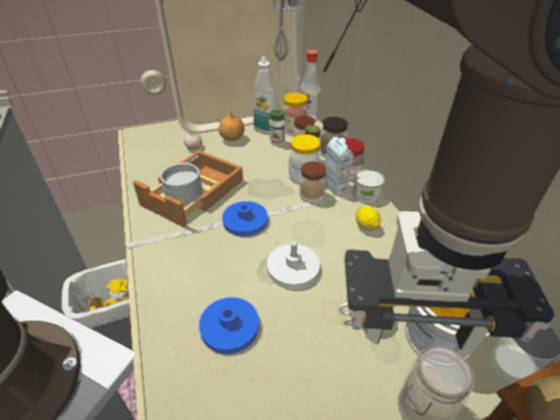

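View pics/top0.png

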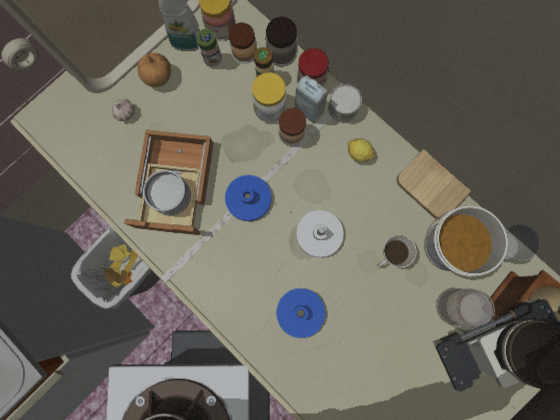

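View pics/wrist0.png

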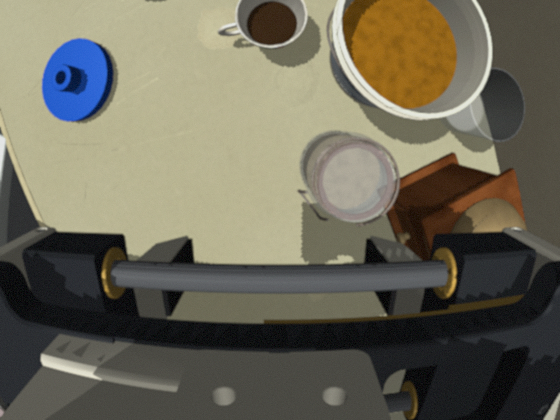

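The nested pair is the silver lid with a stem poking out at top (320,233) and scene (294,266). The look-alikes are the blue lids at top (248,197) and (301,313), which I leave alone. The tin and drawer are at top (165,192), with the drawer front at the lower edge, (165,228).

```bash
cat > h.py <<'E'
import numpy as np, cv2
from cell import arm
def pix2plane(d,u,v,z):
    K=d["intrinsics"];R=d["R"];t=d["t"]
    c=-R.T@t; r=R.T@np.linalg.solve(K,np.array([u,v,1.0])); return c+r*(z-c[2])/r[2]
def cloud(d):
    K=d["intrinsics"];h,w=d["depth"].shape
    u,v=np.meshgrid(np.arange(w),np.arange(h)); D=d["depth"]
    P=np.stack([(u-K[0,2])/K[0,0]*D,(v-K[1,2])/K[1,1]*D,D],-1)
    if "R" in d: P=(P-d["t"])@d["R"]
    return P
def proj(d,X):
    c=d["R"]@np.asarray(X)+d["t"]; p=d["intrinsics"]@c; return p[:2]/p[2]
E
python3 - <<'E'
from h import *
a=[]
for n,bx in (("top",(120,120,100,120)),("top",(285,195,75,75)),("scene",(130,145,120,80)),("scene",(255,230,80,65))):
    d=arm.get_image(n); x,y,w,h=bx
    s=4; im=cv2.resize(d["frame"][y:y+h,x:x+w],None,fx=s,fy=s,interpolation=cv2.INTER_CUBIC)
    a.append(im)
H=max(i.shape[0] for i in a)
cv2.imwrite("pics/c1.png",cv2.hconcat([cv2.copyMakeBorder(i,0,480-i.shape[0],0,0,0) for i in a[:2]]))
cv2.imwrite("pics/c2.png",cv2.hconcat([cv2.copyMakeBorder(i,0,320-i.shape[0],0,0,0) for i in a[2:]]))
d=arm.get_image("top");P=cloud(d)
for (x0,y0,x1,y1,za,zb) in ((285,195,360,270,.07,.09),(285,195,360,270,.01,.03),(120,120,220,240,.077,.09),(120,195,210,240,.07,.079)):
    Q=P[y0:y1,x0:x1].reshape(-1,3); q=Q[(Q[:,2]>za)&(Q[:,2]<zb)]
    print(len(q), q.mean(0).round(4), q.min(0).round(4), q.max(0).round(4)) if len(q) else print(0)
E
```

```text
32 [ 0.4458 -0.3292  0.0802] [ 0.4403 -0.3348  0.0728] [ 0.4514 -0.3236  0.0844]
1570 [ 0.4456 -0.329   0.0206] [ 0.3916 -0.3844  0.0105] [ 0.5007 -0.2742  0.028 ]
334 [0.5241 0.025  0.0797] [ 0.4487 -0.0446  0.077 ] [0.5871 0.1084 0.0844]
294 [0.4732 0.029  0.0756] [ 0.4487 -0.0452  0.0702] [0.5308 0.1119 0.079 ]
```

View pics/c1.png

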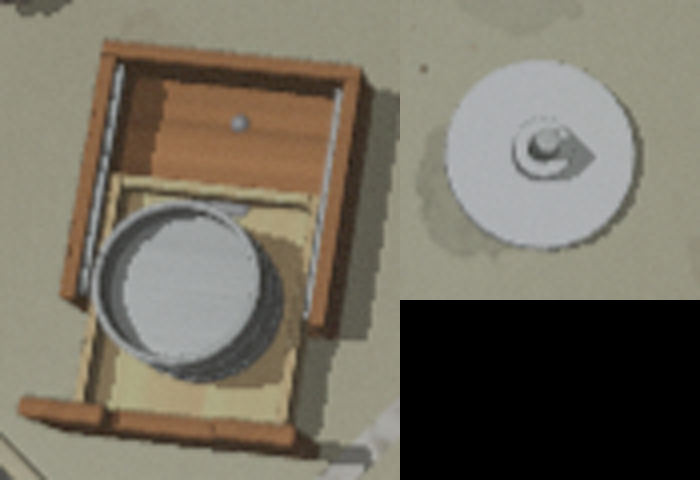

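View pics/c2.png

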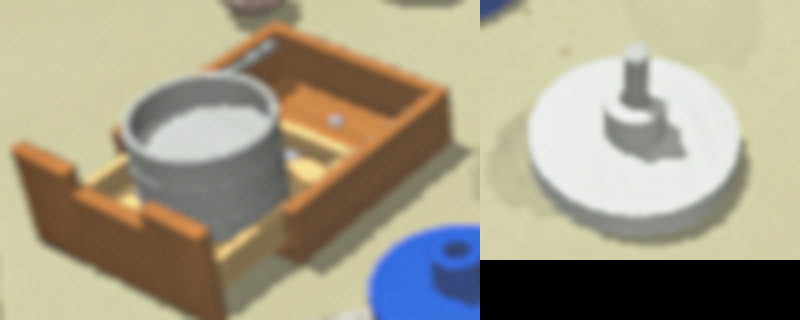

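The crops confirm the choice: a silver cover with a collar, and a bare stem poking up from it. The cover is at z=0.0206 and the stem top at 0.080, both as described. Next are the tin, the drawer axis and the bystanders.

Run:
```python
from h import *
from scipy.optimize import least_squares
d=arm.get_image("top");P=cloud(d); F=d["frame"]
hsv=cv2.cvtColor(F,cv2.COLOR_BGR2HSV)
wood=((hsv[...,0]<14)&(hsv[...,1]>110)).astype(np.uint8)
# tin: ext outline & inner via depth rim points, non wood
m=np.zeros(wood.shape,bool); m[150:225,130:200]=1
for zlo in (.074,.077):
    k=m&(wood==0)&(P[...,2]>zlo)&(P[...,2]<.086)
    q=P[k]
    r=least_squares(lambda p:np.hypot(q[:,0]-p[0],q[:,1]-p[1])-p[2],[q[:,0].mean(),q[:,1].mean(),.045],loss="soft_l1",f_scale=.002)
    print("tin",k.sum(),r.x.round(4),q[:,2].mean())
# refine by color: all z slices
# drawer front: points z in .070-.08 wood near bottom
m=np.zeros(wood.shape,bool); m[200:240,120:205]=1
k=m&(P[...,2]>.066)&(P[...,2]<.082)&(wood>0)
q=P[k][:,:2]; print("front n",len(q))
rc=cv2.minAreaRect((q*1000).astype(np.float32)); print(rc, cv2.boxPoints(rc))
# unit walls z .044
m=np.zeros(wood.shape,bool); m[120:215,125:220]=1
k=m&(P[...,2]>.038)&(P[...,2]<.05)&(wood>0)
q=P[k][:,:2]; rc=cv2.minAreaRect((q*1000).astype(np.float32)); print("unit",len(q),rc, cv2.boxPoints(rc))
for n,(x0,y0,x1,y1) in dict(jarbrown=(275,105,310,145),lemon=(340,135,378,165),cup=(375,230,420,270)).items():
    q=P[y0:y1,x0:x1].reshape(-1,3); q=q[q[:,2]>.015]; print(n,np.median(q,0).round(3),q.min(0).round(3),q.max(0).round(3))
# front top edge by scene
```

```text
tin 367 [0.5393 0.0236 0.0462] 0.07909739861628697
tin 285 [0.5402 0.0234 0.0457] 0.08007577264080853
front n 82
((461.13677978515625, 30.528545379638672), (152.1053009033203, 9.924339294433594), 82.85777282714844) [[446.75726  -44.317017]
 [456.6046   -45.55094 ]
 [475.5163   105.37411 ]
 [465.66895  106.60803 ]]
unit 310 ((608.6039428710938, 13.989501953125), (156.83692932128906, 156.8798370361328), 82.79222869873047) [[520.9449   -53.96759 ]
 [676.585    -73.650955]
 [696.263     81.946594]
 [540.62286  101.62996 ]]
jarbrown [ 0.695 -0.268  0.085] [ 0.319 -0.311  0.015] [ 0.762 -0.227  1.036]
lemon [ 0.638 -0.429  0.047] [ 0.319 -0.463  0.021] [ 0.671 -0.251  1.036]
cup [ 0.401 -0.51   0.025] [ 0.319 -0.541  0.017] [ 0.437 -0.251  1.036]
```

```bash
cat >> h.py <<'E'
from scipy.spatial.transform import Rotation as Ro
def plan(X,yaw=None):
    s=arm.observe(); R=Ro.from_rotvec(s["ee_rot"]).as_matrix()
    y0=np.arctan2(R[1,0],R[0,0])
    sl=R.T@(np.asarray(X)-s["position"])*1000
    dr=0 if yaw is None else (y0-yaw+np.pi)%(2*np.pi)-np.pi
    print("t",s["clock"],"pos",s["position"].round(4),"yaw",round(y0,4),"tilt",R[:,2].round(4),"j",s["joints"].round(2),"F",s["force"].round(1),"w",round(s["width"],3))
    print("slide",sl.round(1),"roll",round(dr,3))
E
python3 -c "
from h import *
plan([.421,.0386,.2],-.1253)"
```

```text
t 0.45 pos [ 0.2323 -0.5802  0.2267] yaw 0.3808 tilt [-1.e-04  1.e-04 -1.e+00] j [ 1.09  0.43  0.03  1.57 -0.01  1.13 -0.08] F [0.2 1.  0. ] w 1.003
slide [ 405.2 -504.3   26.7] roll 0.506
```

Emit:
jog_arm([
  {"slide": [20, -25, 0], "roll": 0.05, "gripper": 0.5},
  {"slide": [45, -55, 0], "roll": 0.1, "gripper": 0.3},
  {"slide": [70, -87, 0], "roll": 0.16, "gripper": 0},
  {"slide": [95, -118, 0], "roll": 0.22, "gripper": 0},
  {"slide": [120, -150, 0], "roll": 0.28, "gripper": 0},
  {"slide": [145, -180, 0], "roll": 0.34, "gripper": 0},
  {"slide": [170, -212, 0], "roll": 0.4, "gripper": 0},
  {"slide": [195, -243, 0], "roll": 0.46, "gripper": 0},
  {"slide": [220, -274, 0], "roll": 0.506, "gripper": 0},
  {"slide": [243, -303, 0], "roll": 0.506, "gripper": 0},
], newtons=10)

```text
clock: 1.28
position: [0.3456, -0.2065, 0.2271]
ee_rot: [3.135, -0.201, 0.001]
force: [2.0, 0.1, -0.4]
width: 0.325
```

```bash
python3 -c "
from h import *
plan([.418,.0390,.12],-.1253)"
```

```text
t 1.2833 pos [ 0.3456 -0.2065  0.2271] yaw -0.1279 tilt [ 9.e-04 -5.e-04 -1.e+00] j [ 0.53  0.08 -0.13  2.06  0.01  1.   -1.31] F [ 2.   0.1 -0.4] w 0.325
slide [  40.4 -252.8  107. ] roll -0.003
```

Emit:
jog_arm([
  {"slide": [6, -30, 8], "roll": 0, "gripper": 0},
  {"slide": [12, -62, 20], "roll": 0, "gripper": 0},
  {"slide": [18, -95, 35], "roll": 0, "gripper": 0},
  {"slide": [24, -128, 50], "roll": 0, "gripper": 0},
  {"slide": [29, -160, 65], "roll": 0, "gripper": 0},
  {"slide": [34, -192, 80], "roll": 0, "gripper": 0},
  {"slide": [37, -220, 92], "roll": 0, "gripper": 0},
  {"slide": [39, -240, 100], "roll": 0, "gripper": 0},
  {"slide": [40, -252, 105], "roll": 0, "gripper": 0},
  {"slide": [40, -252, 107], "roll": 0, "gripper": 0},
])

```text
clock: 2.12
position: [0.4169, 0.0393, 0.1192]
ee_rot: [-3.135, 0.19, 0.0]
force: [0.0, 0.7, 0.5]
width: 0.008
```

```bash
python3 -c "
from h import *
plan([.418,.0390,.044],-.1253)
d=arm.get_image('scene');cv2.imwrite('pics/s1.png',d['frame'])"
```

```text
t 2.1167 pos [0.4169 0.0393 0.1192] yaw -0.1212 tilt [ 0.      0.0013 -1.    ] j [ 0.07  0.27 -0.35  2.16  0.14  0.73 -2.06] F [0.  0.7 0.5] w 0.008
slide [ 1.2  0.3 75.2] roll 0.004
```

View pics/s1.png

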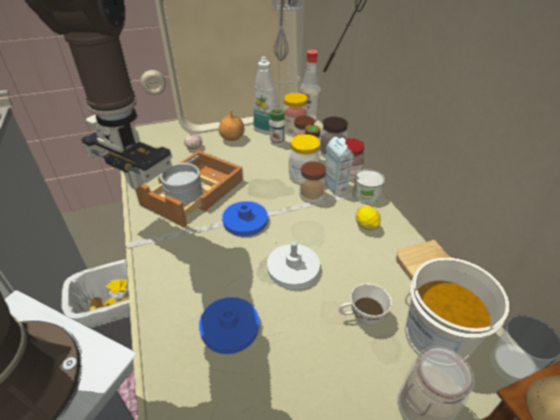

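The closed gripper stands in front of the drawer front at about scene (130,160). Next I descend and push.

Emit:
jog_arm([
  {"slide": [0, 0, 20], "roll": 0, "gripper": 0},
  {"slide": [0, 0, 50], "roll": 0, "gripper": 0},
  {"slide": [0, 0, 72], "roll": 0, "gripper": 0},
  {"slide": [3, 0, 75], "roll": 0.004, "gripper": 0},
  {"slide": [12, 0, 75], "roll": 0.004, "gripper": 0},
  {"slide": [20, 0, 75], "roll": 0.004, "gripper": 0},
  {"slide": [28, 0, 75], "roll": 0.004, "gripper": 0},
  {"slide": [36, 0, 75], "roll": 0.004, "gripper": 0},
  {"slide": [44, 0, 75], "roll": 0.004, "gripper": 0},
  {"slide": [52, 0, 75], "roll": 0.004, "gripper": 0},
])

```text
clock: 3.0
position: [0.4693, 0.0296, 0.0454]
ee_rot: [-3.135, 0.203, -0.002]
force: [-2.0, 0.7, 1.5]
width: 0.006
```

```bash
python3 -c "
from h import *
plan([.418,.0390,.044],-.1253)
d=arm.get_image('top');cv2.imwrite('pics/s2.png',d['frame'][100:300,60:340].repeat(2,0).repeat(2,1))"
```

```text
t 3.0 pos [0.4693 0.0296 0.0454] yaw -0.1296 tilt [ 0.001  0.    -1.   ] j [ 0.05  0.46 -0.29  2.12  0.23  0.59 -2.1 ] F [-2.   0.7  1.5] w 0.006
slide [-52.1  -2.6   1.3] roll -0.004
```

View pics/s2.png

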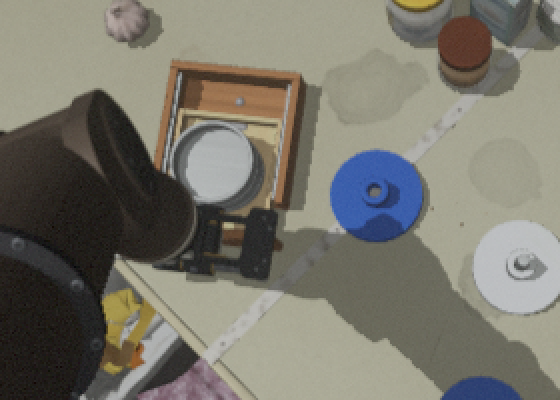

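The drawer is moving under about 2 N.

Emit:
jog_arm([
  {"slide": [6, 0, 0], "roll": 0, "gripper": 0},
  {"slide": [12, 0, 0], "roll": 0, "gripper": 0},
  {"slide": [18, 0, 0], "roll": 0, "gripper": 0},
  {"slide": [24, 0, 0], "roll": 0, "gripper": 0},
  {"slide": [29, 0, 0], "roll": 0, "gripper": 0},
  {"slide": [33, 0, 0], "roll": 0, "gripper": 0},
  {"slide": [36, 0, 0], "roll": 0, "gripper": 0},
  {"slide": [38, 0, 0], "roll": 0, "gripper": 0},
  {"slide": [40, 0, 0], "roll": 0, "gripper": 0},
  {"slide": [40, 0, 0], "roll": 0, "gripper": 0},
])

```text
clock: 3.88
position: [0.5082, 0.0246, 0.0446]
ee_rot: [-3.135, 0.203, -0.0]
force: [-0.8, -0.7, -0.3]
width: 0.004
```

```bash
cat > tin.py <<'E'
from h import *
from scipy.optimize import least_squares
d=arm.get_image("top");P=cloud(d); F=d["frame"]
hsv=cv2.cvtColor(F,cv2.COLOR_BGR2HSV)
m=np.zeros(F.shape[:2],bool); m[110:225,130:200]=1
k=m&(hsv[...,1]<60)&(P[...,2]>.076)&(P[...,2]<.086)
q=P[k]
r=least_squares(lambda p:np.hypot(q[:,0]-p[0],q[:,1]-p[1])-p[2],[q[:,0].mean(),q[:,1].mean(),.045],loss="soft_l1",f_scale=.002)
c=r.x; print("tin",k.sum(),c.round(4),"moved along u",(np.array([c[0]-.5398,c[1]-.0235])@[.9921,-.125]).round(4))
E
python3 tin.py; python3 -c "
from h import *
plan([.418,.0390,.044],-.1253)"
```

```text
tin 241 [0.6028 0.0152 0.0455] moved along u 0.0636
t 3.9333 pos [0.5082 0.0246 0.0447] yaw -0.1295 tilt [ 6.e-04  0.e+00 -1.e+00] j [ 0.06  0.5  -0.28  2.03  0.23  0.64 -2.08] F [-1.1  0.3 -0.2] w 0.005
slide [-91.3  -2.6   0.7] roll -0.004
```

Emit:
jog_arm([
  {"slide": [1, 0, 0], "roll": 0, "gripper": 0},
  {"slide": [2, 0, 0], "roll": 0, "gripper": 0},
  {"slide": [3, 0, 0], "roll": 0, "gripper": 0},
  {"slide": [4, 0, 0], "roll": 0, "gripper": 0},
  {"slide": [4, 0, 0], "roll": 0, "gripper": 0},
  {"slide": [5, 0, 0], "roll": 0, "gripper": 0},
  {"slide": [5, 0, 0], "roll": 0, "gripper": 0},
  {"slide": [6, 0, 0], "roll": 0, "gripper": 0},
  {"slide": [6, 0, 0], "roll": 0, "gripper": 0},
  {"slide": [6, 0, 0], "roll": 0, "gripper": 0},
])

```text
clock: 4.77
position: [0.5083, 0.0245, 0.0442]
ee_rot: [3.134, -0.201, -0.014]
force: [-18.8, 3.6, 14.2]
width: 0.003
```

```bash
python3 tin.py; python3 -c "
from h import *
plan([.418,.0390,.044],-.1253)"
```

```text
tin 228 [0.603  0.0153 0.0455] moved along u 0.0637
t 4.8167 pos [0.5083 0.0245 0.0442] yaw -0.1278 tilt [-9.1e-03 -9.0e-04 -1.0e+00] j [ 0.06  0.51 -0.29  2.02  0.23  0.65 -2.07] F [-19.1   4.1  15.1] w 0.005
slide [-91.4  -2.9   1. ] roll -0.002
```

The drawer is hard on its stop: 19 N gave no further travel, and the tin sits at (0.603, 0.015), as the unit's geometry predicts. Next I retreat and go to the lids.

Emit:
jog_arm([
  {"slide": [-10, 0, 0], "roll": 0, "gripper": 0},
  {"slide": [-35, 0, 0], "roll": 0, "gripper": 0},
  {"slide": [-60, 0, -5], "roll": 0, "gripper": 0},
  {"slide": [-75, 0, -25], "roll": 0, "gripper": 0.2},
  {"slide": [-80, 0, -55], "roll": 0, "gripper": 0.5},
  {"slide": [-80, 5, -90], "roll": 0, "gripper": 0.5},
  {"slide": [-80, 30, -115], "roll": 0, "gripper": 0.5},
  {"slide": [-80, 60, -125], "roll": 0, "gripper": 0.5},
  {"slide": [-75, 90, -125], "roll": 0, "gripper": 0.5},
  {"slide": [-70, 120, -125], "roll": 0, "gripper": 0.5},
])

```text
clock: 5.65
position: [0.4297, -0.0876, 0.1714]
ee_rot: [3.134, -0.202, 0.007]
force: [0.4, 0.6, -0.6]
width: 0.462
```

```bash
python3 tin.py; python3 -c "
from h import *
plan([.4457,-.329,.150],-.1253)"
```

```text
tin 99 [0.6022 0.0151 0.0462] moved along u 0.0629
t 5.7 pos [ 0.4293 -0.094   0.1707] yaw -0.1353 tilt [ 0.0031 -0.0038 -1.    ] j [ 0.33  0.22 -0.28  2.06  0.08  0.87 -1.7 ] F [-0.2 -6.3 -0.7] w 0.482
slide [ 47.8 230.6  21.6] roll -0.01
```

Emit:
jog_arm([
  {"slide": [6, 30, 3], "roll": 0, "gripper": 0.5},
  {"slide": [12, 60, 6], "roll": 0, "gripper": 0.5},
  {"slide": [18, 90, 9], "roll": 0, "gripper": 0.5},
  {"slide": [25, 120, 12], "roll": 0, "gripper": 0.5},
  {"slide": [31, 150, 15], "roll": 0, "gripper": 0.5},
  {"slide": [37, 180, 18], "roll": 0, "gripper": 0.5},
  {"slide": [43, 205, 20], "roll": 0, "gripper": 0.5},
  {"slide": [47, 222, 21], "roll": 0, "gripper": 0.5},
  {"slide": [48, 230, 21], "roll": 0, "gripper": 0.5},
  {"slide": [48, 230, 21], "roll": 0, "gripper": 0.5},
])

```text
clock: 6.53
position: [0.4465, -0.3222, 0.1487]
ee_rot: [3.134, -0.207, 0.001]
force: [-0.1, -0.1, 1.0]
width: 0.501
```

```bash
python3 tin.py; python3 -c "
from h import *
plan([.4457,-.329,.053],-.1253)
d=arm.get_image('wrist');cv2.imwrite('pics/w1.png',d['frame'])
d=arm.get_image('scene');cv2.imwrite('pics/s3.png',d['frame'])"
```

```text
tin 280 [0.6028 0.0152 0.0455] moved along u 0.0636
t 6.5833 pos [ 0.4467 -0.3204  0.1487] yaw -0.1304 tilt [ 2.e-04 -0.e+00 -1.e+00] j [ 0.65  0.4  -0.17  1.84  0.08  0.9  -1.26] F [0.5 0.2 0.7] w 0.5
slide [ 0.1  8.7 95.7] roll -0.005
```

View pics/w1.png

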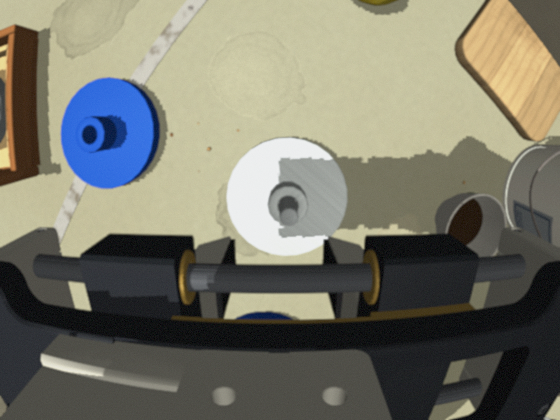

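View pics/s3.png

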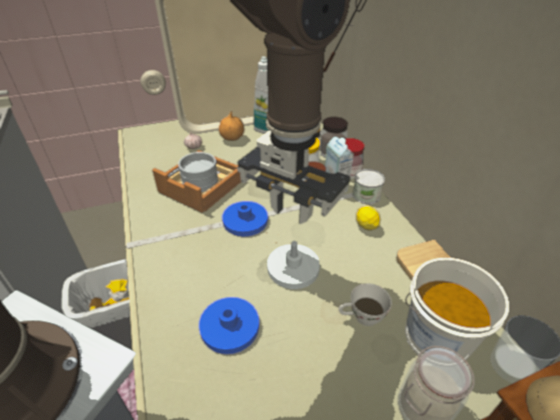

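The wrist view shows the silver pair at (287,197) with its stem at (288,208). The drawer is shut in the scene view. I check the stem position against the wrist camera.

```bash
cat >> h.py <<'E'
def wray(d,s,u,v,z):
    K=d["intrinsics"]; a=(u-K[0,2])/K[0,0]; b=(v-K[1,2])/K[1,1]; th=np.hypot(a,b)
    r=np.array([np.sin(th)*a/th,np.sin(th)*b/th,np.cos(th)]); H=d["hand_eye"]; R=Ro.from_rotvec(s["ee_rot"]).as_matrix()
    o=s["position"]+R@H[:3,3]; w=R@H[:3,:3]@r; return o+w*(z-o[2])/w[2]
def wproj(d,s,X):
    H=d["hand_eye"]; R=Ro.from_rotvec(s["ee_rot"]).as_matrix()
    c=H[:3,:3].T@(R.T@(np.asarray(X)-s["position"])-H[:3,3]); th=np.arctan2(np.hypot(c[0],c[1]),c[2]); n=c[:2]/np.hypot(c[0],c[1])
    K=d["intrinsics"]; return np.array([K[0,2],K[1,2]])+K[0,0]*th*n
E
python3 - <<'E'
from h import *
s=arm.observe(); d=arm.get_image('wrist')
for X in ([.4457,-.329,.08],[.4457,-.329,.046],[.4457,-.329,.0205]): print(wproj(d,s,X).round(1))
f=d["frame"]; cv2.imwrite('pics/w2.png',cv2.resize(f[130:270,210:360],None,fx=4,fy=4,interpolation=cv2.INTER_CUBIC))
g=cv2.cvtColor(f,cv2.COLOR_BGR2HSV)
m=((g[...,2]>195)&(g[...,1]<30)).astype(np.uint8); m[:, :215]=0; m[:,360:]=0; m[262:]=0
plan([.4457,-.329,.053],-.1253)
E
```

```text
[292.4 218.3]
[290.8 206.7]
[289.8 199.7]
t 6.7333 pos [ 0.4471 -0.3186  0.1489] yaw -0.1273 tilt [ 3.e-04  5.e-04 -1.e+00] j [ 0.65  0.4  -0.17  1.85  0.08  0.9  -1.26] F [0.8 0.4 0.2] w 0.499
slide [-0.1 10.5 95.9] roll -0.002
```

View pics/w2.png

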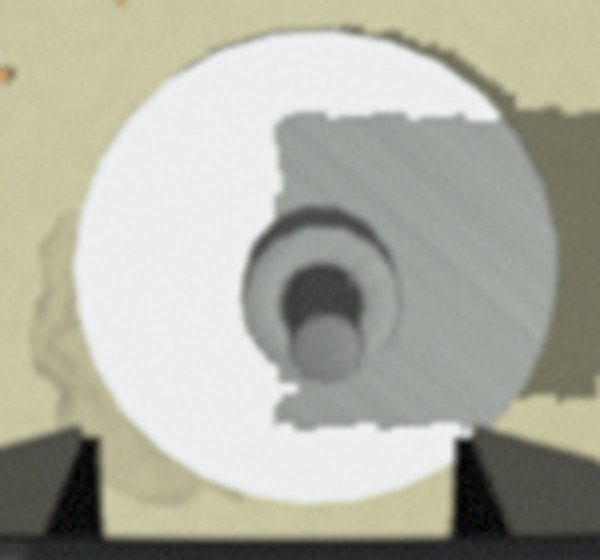

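The predicted stem top (292,218) is within about 1 px of the seen one (291,217). I descend partway and correct.

Emit:
jog_arm([
  {"slide": [0, 3, 8], "roll": 0, "gripper": 0.5},
  {"slide": [0, 6, 18], "roll": 0, "gripper": 0.5},
  {"slide": [0, 9, 28], "roll": 0, "gripper": 0.5},
  {"slide": [0, 10, 36], "roll": 0, "gripper": 0.5},
  {"slide": [0, 10, 42], "roll": 0, "gripper": 0.5},
  {"slide": [0, 10, 45], "roll": 0, "gripper": 0.5},
  {"slide": [0, 10, 45], "roll": 0, "gripper": 0.5},
  {"slide": [0, 10, 45], "roll": 0, "gripper": 0.5},
  {"slide": [0, 10, 45], "roll": 0, "gripper": 0.5},
  {"slide": [0, 10, 45], "roll": 0, "gripper": 0.5},
])

```text
clock: 7.57
position: [0.4457, -0.3303, 0.1042]
ee_rot: [3.135, -0.203, 0.001]
force: [0.8, 0.4, 0.5]
width: 0.502
```

```bash
python3 -c "
from h import *
plan([.4457,-.329,.053],-.1253)
s=arm.observe();d=arm.get_image('wrist');cv2.imwrite('pics/w3.png',d['frame']);print(wproj(d,s,[.4457,-.329,.08]))
plan([.4457,-.329,.053],-.1253)"
```

```text
t 7.5667 pos [ 0.4457 -0.3303  0.1042] yaw -0.1293 tilt [ 7.e-04 -5.e-04 -1.e+00] j [ 0.66  0.46 -0.16  1.88  0.1   0.81 -1.25] F [0.8 0.4 0.5] w 0.502
slide [-0.2 -1.4 51.2] roll -0.004
[275.5340401  239.82470962]
t 7.6167 pos [ 0.4457 -0.3304  0.1042] yaw -0.1293 tilt [ 7.e-04 -5.e-04 -1.e+00] j [ 0.66  0.46 -0.16  1.88  0.1   0.81 -1.25] F [ 0.6 -0.8  0.7] w 0.499
slide [-0.2 -1.4 51.2] roll -0.004
```

View pics/w3.png

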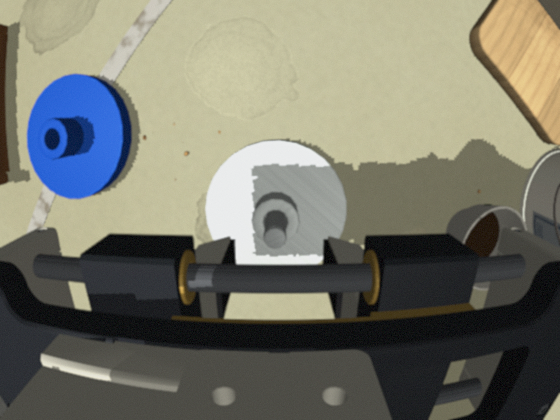

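The stem top is seen at (274,238) against (275.5,240) predicted, so I descend around it.

Emit:
jog_arm([
  {"slide": [0, -1, 10], "roll": 0, "gripper": 0.5},
  {"slide": [0, -1, 22], "roll": 0, "gripper": 0.5},
  {"slide": [0, -1, 34], "roll": 0, "gripper": 0.5},
  {"slide": [0, -1, 43], "roll": 0, "gripper": 0.5},
  {"slide": [0, -1, 49], "roll": 0, "gripper": 0.5},
  {"slide": [0, -1, 51], "roll": 0, "gripper": 0.5},
  {"slide": [0, -1, 51], "roll": 0, "gripper": 0.5},
  {"slide": [0, -1, 51], "roll": 0, "gripper": 0.4},
  {"slide": [0, -1, 51], "roll": 0, "gripper": 0.3},
  {"slide": [0, -1, 51], "roll": 0, "gripper": 0.25},
], newtons=30)

```text
clock: 8.45
position: [0.4459, -0.3294, 0.0533]
ee_rot: [3.135, -0.203, 0.001]
force: [-0.5, 0.6, -0.6]
width: 0.33
```

```bash
python3 -c "
from h import *
plan([.4457,-.329,.053],-.1253)"
```

```text
t 8.45 pos [ 0.4459 -0.3294  0.0533] yaw -0.1293 tilt [ 8.e-04 -6.e-04 -1.e+00] j [ 0.65  0.53 -0.15  1.92  0.12  0.7  -1.27] F [-0.5  0.6 -0.6] w 0.33
slide [-0.3 -0.4  0.3] roll -0.004
```

Well aligned. I close on the stem.

Emit:
jog_arm([
  {"slide": [0, 0, 0], "roll": 0, "gripper": 0.2},
  {"slide": [0, 0, 0], "roll": 0, "gripper": 0.17},
  {"slide": [0, 0, 0], "roll": 0, "gripper": 0.14},
  {"slide": [0, 0, 0], "roll": 0, "gripper": 0.1},
  {"slide": [0, 0, 0], "roll": 0, "gripper": 0},
  {"slide": [0, 0, 0], "roll": 0, "gripper": 0},
  {"slide": [0, 0, 0], "roll": 0, "gripper": 0},
  {"slide": [0, 0, 0], "roll": 0, "gripper": 0},
  {"slide": [0, 0, 0], "roll": 0, "gripper": 0},
  {"slide": [0, 0, 0], "roll": 0, "gripper": 0},
], newtons=40)

```text
clock: 9.28
position: [0.4456, -0.3289, 0.0528]
ee_rot: [-3.135, 0.202, 0.0]
force: [0.1, 4.5, 2.5]
width: 0.143
```

Emit:
jog_arm([
  {"slide": [0, 0, -2], "roll": 0, "gripper": 0},
  {"slide": [0, 0, -5], "roll": 0, "gripper": 0},
  {"slide": [0, 0, -10], "roll": 0, "gripper": 0},
  {"slide": [0, 0, -15], "roll": 0, "gripper": 0},
  {"slide": [0, 0, -21], "roll": 0, "gripper": 0},
  {"slide": [0, 0, -28], "roll": 0, "gripper": 0},
  {"slide": [0, 0, -34], "roll": 0, "gripper": 0},
  {"slide": [0, 0, -38], "roll": 0, "gripper": 0},
  {"slide": [0, 0, -40], "roll": 0, "gripper": 0},
  {"slide": [0, 0, -40], "roll": 0, "gripper": 0},
])

```text
clock: 10.12
position: [0.4459, -0.3294, 0.0934]
ee_rot: [3.134, -0.203, 0.001]
force: [0.9, 0.4, -3.8]
width: 0.141
```

```bash
python3 -c "
from h import *
plan([.603,.015,.19],-.1253)
d=arm.get_image('scene');cv2.imwrite('pics/s4.png',d['frame'])"
```

```text
t 10.1167 pos [ 0.4459 -0.3294  0.0934] yaw -0.1293 tilt [ 9.e-04 -6.e-04 -1.e+00] j [ 0.65  0.48 -0.16  1.89  0.1   0.78 -1.26] F [ 0.9  0.4 -3.8] w 0.141
slide [ 111.5 -361.8  -96.7] roll -0.004
```

View pics/s4.png

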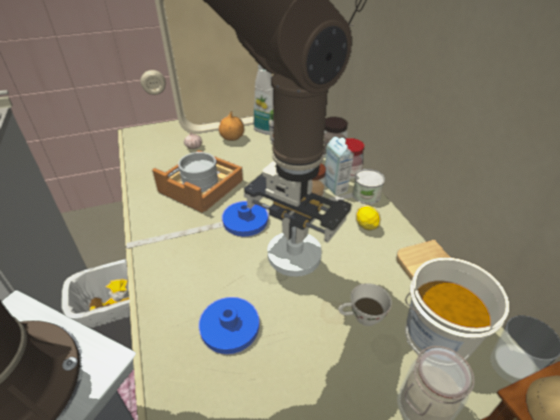

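Both lids hang from the stem: opening 13 mm, 3.8 N of weight, level at scene (294,253). Next I raise and carry.

Emit:
jog_arm([
  {"slide": [1, -3, -10], "roll": 0, "gripper": 0},
  {"slide": [3, -10, -25], "roll": 0, "gripper": 0},
  {"slide": [7, -22, -42], "roll": 0, "gripper": 0},
  {"slide": [13, -40, -58], "roll": 0, "gripper": 0},
  {"slide": [20, -62, -70], "roll": 0, "gripper": 0},
  {"slide": [27, -86, -77], "roll": 0, "gripper": 0},
  {"slide": [34, -110, -80], "roll": 0, "gripper": 0},
  {"slide": [41, -133, -80], "roll": 0, "gripper": 0},
  {"slide": [48, -156, -80], "roll": 0, "gripper": 0},
  {"slide": [55, -179, -80], "roll": 0, "gripper": 0},
])

```text
clock: 11.0
position: [0.5235, -0.1573, 0.1733]
ee_rot: [3.135, -0.203, 0.0]
force: [0.2, -0.4, -2.6]
width: 0.141
```

```bash
python3 -c "
from h import *
plan([.603,.015,.173],-.1253)"
```

```text
t 11.0 pos [ 0.5235 -0.1573  0.1733] yaw -0.1291 tilt [ 0. -0. -1.] j [ 0.36  0.37 -0.22  1.82  0.1   0.96 -1.6 ] F [ 0.2 -0.4 -2.6] w 0.141
slide [  56.7 -181.1    0.3] roll -0.004
```

Emit:
jog_arm([
  {"slide": [7, -23, 0], "roll": 0, "gripper": 0},
  {"slide": [14, -46, 0], "roll": 0, "gripper": 0},
  {"slide": [22, -69, 0], "roll": 0, "gripper": 0},
  {"slide": [29, -92, 0], "roll": 0, "gripper": 0},
  {"slide": [36, -115, 0], "roll": 0, "gripper": 0},
  {"slide": [43, -137, 0], "roll": 0, "gripper": 0},
  {"slide": [49, -156, 0], "roll": 0, "gripper": 0},
  {"slide": [54, -170, 0], "roll": 0, "gripper": 0},
  {"slide": [57, -178, 0], "roll": 0, "gripper": 0},
  {"slide": [57, -181, 0], "roll": 0, "gripper": 0},
])

```text
clock: 11.83
position: [0.6035, 0.0148, 0.1728]
ee_rot: [-3.135, 0.2, -0.0]
force: [-0.3, -0.2, -3.2]
width: 0.139
```

Emit:
jog_arm([
  {"slide": [0, 0, 0], "roll": 0, "gripper": 0},
  {"slide": [0, 0, 0], "roll": 0, "gripper": 0},
  {"slide": [0, 0, 5], "roll": 0, "gripper": 0},
  {"slide": [0, 0, 10], "roll": 0, "gripper": 0},
  {"slide": [0, 0, 15], "roll": 0, "gripper": 0},
  {"slide": [0, 0, 20], "roll": 0, "gripper": 0},
  {"slide": [0, 0, 24], "roll": 0, "gripper": 0},
  {"slide": [0, 0, 26], "roll": 0, "gripper": 0},
  {"slide": [0, 0, 27], "roll": 0, "gripper": 0},
  {"slide": [0, 0, 27], "roll": 0, "gripper": 0},
])

```text
clock: 12.67
position: [0.603, 0.0133, 0.1454]
ee_rot: [3.135, -0.203, -0.001]
force: [1.2, -0.3, -2.4]
width: 0.146
```

```bash
python3 -c "
from h import *
plan([.603,.015,.121],-.1253)
s=arm.observe();
for n in ('scene','wrist','top'):
  d=arm.get_image(n);cv2.imwrite(f'pics/{n}5.png',d['frame'])
  if n=='wrist':
    a=np.linspace(0,6.283,200)
    f=d['frame']
    for X in ([.603+.0*np.cos(t),.015,.16] for t in a[:1]): print('stemtop',wproj(d,s,s['position']+[0,0,.027]))
  else: print(n,proj(d,[.603,.015,.08]))
plan([.603,.015,.121],-.1253)
"
```

```text
t 12.6667 pos [0.603  0.0133 0.1454] yaw -0.1293 tilt [-4.e-04 -1.e-04 -1.e+00] j [ 0.06  0.49 -0.24  1.71  0.14  0.96 -1.94] F [ 1.2 -0.3 -2.4] w 0.146
slide [-0.2 -1.7 24.4] roll -0.004
scene [196.70947612 161.42155397]
stemtop [277.35558385 278.63656551]
top [168.34888211 162.99098922]
t 12.8167 pos [0.6033 0.0134 0.146 ] yaw -0.1293 tilt [ 5.e-04  0.e+00 -1.e+00] j [ 0.06  0.49 -0.24  1.71  0.14  0.96 -1.94] F [ 0.1 -0.2 -3.4] w 0.144
slide [-0.5 -1.6 25. ] roll -0.004
```

View pics/scene5.png

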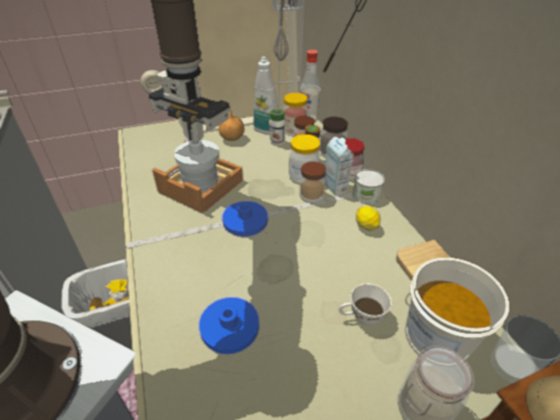

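View pics/wrist5.png

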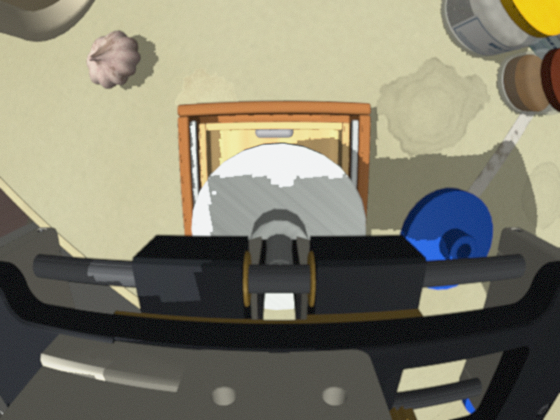

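View pics/top5.png

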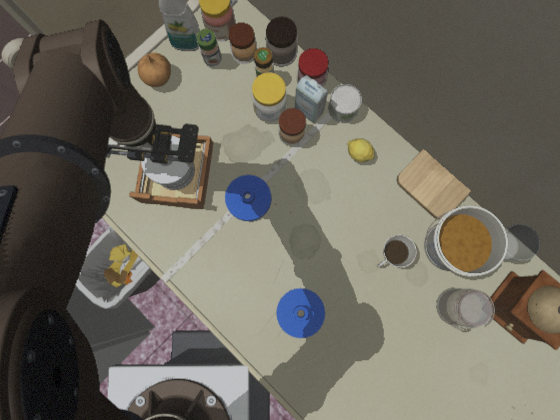

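The pair hangs level above the tin (scene (197,155)), with the drawer shut. I correct 1.5 mm sideways and lower gently.

Emit:
jog_arm([
  {"slide": [0, -1.5, 2], "roll": 0, "gripper": 0},
  {"slide": [0, -1.5, 5], "roll": 0, "gripper": 0},
  {"slide": [0, -1.5, 8], "roll": 0, "gripper": 0},
  {"slide": [0, -1.5, 10], "roll": 0, "gripper": 0},
  {"slide": [0, -1.5, 12], "roll": 0, "gripper": 0},
  {"slide": [0, -1.5, 14], "roll": 0, "gripper": 0},
  {"slide": [0, -1.5, 16], "roll": 0, "gripper": 0},
  {"slide": [0, -1.5, 17], "roll": 0, "gripper": 0},
  {"slide": [0, -1.5, 18], "roll": 0, "gripper": 0},
  {"slide": [0, -1.5, 18], "roll": 0, "gripper": 0},
])

```text
clock: 13.65
position: [0.6031, 0.0148, 0.1275]
ee_rot: [3.135, -0.203, -0.001]
force: [-1.7, -0.2, -3.6]
width: 0.143
```

```bash
python3 -c "
from h import *
plan([.603,.015,.121],-.1253)
"
```

```text
t 13.65 pos [0.6031 0.0148 0.1275] yaw -0.1293 tilt [-4.e-04 -1.e-04 -1.e+00] j [ 0.05  0.51 -0.24  1.73  0.15  0.92 -1.94] F [-1.7 -0.2 -3.6] w 0.143
slide [-0.1 -0.2  6.5] roll -0.004
```

Inside the mouth with no contact. I continue.

Emit:
jog_arm([
  {"slide": [0, 0, 1], "roll": 0, "gripper": 0},
  {"slide": [0, 0, 2], "roll": 0, "gripper": 0},
  {"slide": [0, 0, 3], "roll": 0, "gripper": 0},
  {"slide": [0, 0, 4], "roll": 0, "gripper": 0},
  {"slide": [0, 0, 4.5], "roll": 0, "gripper": 0},
  {"slide": [0, 0, 5], "roll": 0, "gripper": 0},
  {"slide": [0, 0, 5.5], "roll": 0, "gripper": 0},
  {"slide": [0, 0, 6], "roll": 0, "gripper": 0},
  {"slide": [0, 0, 6.5], "roll": 0, "gripper": 0},
  {"slide": [0, 0, 6.5], "roll": 0, "gripper": 0},
])

```text
clock: 14.48
position: [0.6032, 0.0148, 0.1211]
ee_rot: [3.135, -0.203, -0.0]
force: [0.4, 0.9, -3.4]
width: 0.139
```

```bash
python3 -c "
from h import *
plan([.603,.015,.121],-.1253)
"
```

```text
t 14.4833 pos [0.6032 0.0148 0.1211] yaw -0.1293 tilt [-1.e-04 -1.e-04 -1.e+00] j [ 0.05  0.52 -0.24  1.73  0.15  0.91 -1.95] F [ 0.4  0.9 -3.4] w 0.139
slide [-0.2 -0.2  0.1] roll -0.004
```

The wrist still carries the full weight, so the flange has not landed. I go down a little more.

Emit:
jog_arm([
  {"slide": [0, 0, 0.3], "roll": 0, "gripper": 0},
  {"slide": [0, 0, 0.6], "roll": 0, "gripper": 0},
  {"slide": [0, 0, 0.9], "roll": 0, "gripper": 0},
  {"slide": [0, 0, 1.2], "roll": 0, "gripper": 0},
  {"slide": [0, 0, 1.4], "roll": 0, "gripper": 0},
  {"slide": [0, 0, 1.6], "roll": 0, "gripper": 0},
  {"slide": [0, 0, 1.8], "roll": 0, "gripper": 0},
  {"slide": [0, 0, 2], "roll": 0, "gripper": 0},
  {"slide": [0, 0, 2], "roll": 0, "gripper": 0},
  {"slide": [0, 0, 2], "roll": 0, "gripper": 0},
])

```text
clock: 15.32
position: [0.6033, 0.015, 0.1206]
ee_rot: [3.135, -0.203, 0.001]
force: [-5.2, 0.1, 10.8]
width: 0.143
```

```bash
python3 -c "
from h import *
plan([.603,.015,.121],-.1253)
d=arm.get_image('scene');f=d['frame']
cv2.imwrite('pics/s6.png',cv2.resize(f[90:230,130:270],None,fx=4,fy=4,interpolation=cv2.INTER_CUBIC))
"
```

```text
t 15.3167 pos [0.6033 0.015  0.1206] yaw -0.1292 tilt [ 9.e-04 -1.e-04 -1.e+00] j [ 0.05  0.52 -0.24  1.73  0.15  0.91 -1.95] F [-5.2  0.1 10.8] w 0.143
slide [-0.3  0.  -0.4] roll -0.004
```

View pics/s6.png

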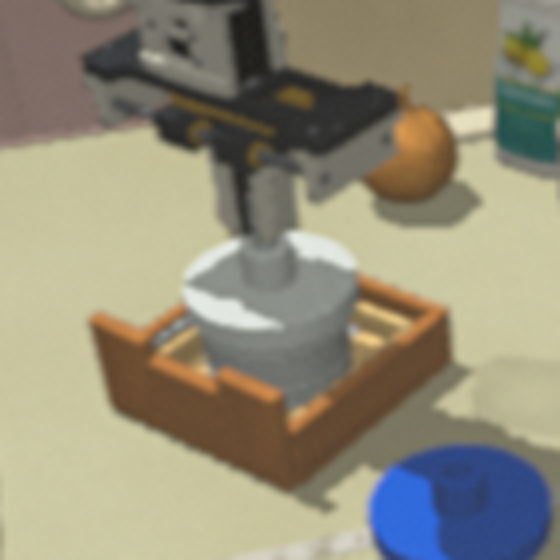

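The flange landed at TCP z 0.1206 (0.121 predicted). The crop shows the pair flush on the tin at (270,280). I unload and release.

Emit:
jog_arm([
  {"slide": [0, 0, -0.7], "roll": 0, "gripper": 0},
  {"slide": [0, 0, -1.2], "roll": 0, "gripper": 0},
  {"slide": [0, 0, -1.2], "roll": 0, "gripper": 0},
  {"slide": [0, 0, -1.2], "roll": 0, "gripper": 0.2},
  {"slide": [0, 0, -1.2], "roll": 0, "gripper": 0.3},
  {"slide": [0, 0, -1.2], "roll": 0, "gripper": 0.4},
  {"slide": [0, 0, -1.2], "roll": 0, "gripper": 0.5},
  {"slide": [0, 0, -1.2], "roll": 0, "gripper": 0.6},
  {"slide": [0, 0, -1.2], "roll": 0, "gripper": 0.6},
  {"slide": [0, 0, -1.2], "roll": 0, "gripper": 0.6},
])

```text
clock: 16.2
position: [0.6033, 0.0148, 0.1204]
ee_rot: [3.135, -0.203, 0.0]
force: [-0.1, -1.2, 1.4]
width: 0.575
```

```bash
python3 -c "
from h import *
plan([.603,.015,.092],-.1253)
s=arm.observe()
d=arm.get_image('scene');f=d['frame']
cv2.imwrite('pics/s7.png',cv2.resize(f[90:230,130:270],None,fx=4,fy=4,interpolation=cv2.INTER_CUBIC))
d=arm.get_image('wrist');f=d['frame']
cv2.imwrite('pics/w7.png',f); print(wproj(d,s,[.603,.015,.148]))
"
```

```text
t 16.2 pos [0.6033 0.0148 0.1204] yaw -0.1293 tilt [ 0.e+00 -1.e-04 -1.e+00] j [ 0.05  0.52 -0.24  1.73  0.15  0.91 -1.95] F [-0.1 -1.2  1.4] w 0.575
slide [-0.3 -0.2 28.4] roll -0.004
[276.96976993 279.82271432]
```

View pics/s7.png

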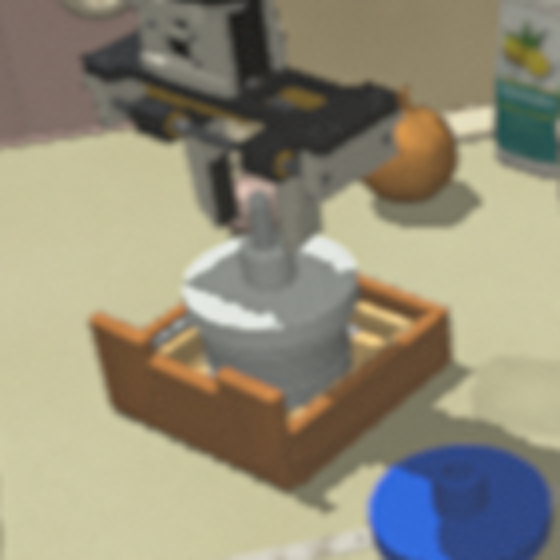

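View pics/w7.png

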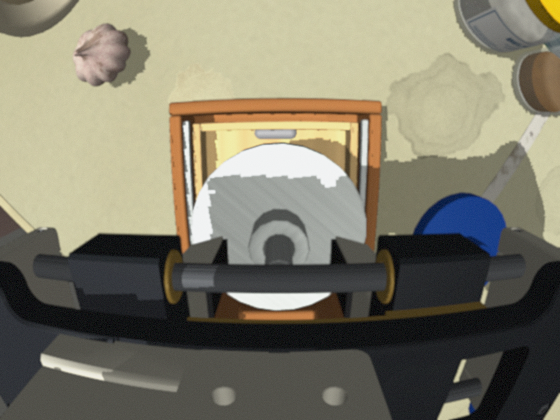

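The stem is released and upright, and the lids sit flush on the tin. I lower the open fingers straddling the stem to the collar.

Emit:
jog_arm([
  {"slide": [0, 0, 3], "roll": 0, "gripper": 0.6},
  {"slide": [0, 0, 7], "roll": 0, "gripper": 0.6},
  {"slide": [0, 0, 11], "roll": 0, "gripper": 0.6},
  {"slide": [0, 0, 15], "roll": 0, "gripper": 0.6},
  {"slide": [0, 0, 19], "roll": 0, "gripper": 0.6},
  {"slide": [0, 0, 22], "roll": 0, "gripper": 0.6},
  {"slide": [0, 0, 25], "roll": 0, "gripper": 0.6},
  {"slide": [0, 0, 27], "roll": 0, "gripper": 0.6},
  {"slide": [0, 0, 28], "roll": 0, "gripper": 0.6},
  {"slide": [0, 0, 28], "roll": 0, "gripper": 0.6},
])

```text
clock: 17.13
position: [0.6031, 0.0148, 0.0922]
ee_rot: [3.135, -0.203, -0.0]
force: [-0.9, -0.1, 0.6]
width: 0.599
```

```bash
python3 -c "
from h import *
plan([.6033,.0148,.0925],-.1253)
"
```

```text
t 17.1333 pos [0.6031 0.0148 0.0922] yaw -0.1292 tilt [-3.e-04 -1.e-04 -1.e+00] j [ 0.05  0.55 -0.23  1.76  0.16  0.85 -1.96] F [-0.9 -0.1  0.6] w 0.599
slide [ 0.2 -0.  -0.3] roll -0.004
```

Emit:
jog_arm([
  {"slide": [0, 0, 0], "roll": 0, "gripper": 0.5},
  {"slide": [0, 0, 0], "roll": 0, "gripper": 0.45},
  {"slide": [0, 0, 0], "roll": 0, "gripper": 0.42},
  {"slide": [0, 0, 0], "roll": 0, "gripper": 0.39},
  {"slide": [0, 0, 0], "roll": 0, "gripper": 0.36},
  {"slide": [0, 0, 0], "roll": 0, "gripper": 0.33},
  {"slide": [0, 0, 0], "roll": 0, "gripper": 0.3},
  {"slide": [0, 0, 0], "roll": 0, "gripper": 0.3},
  {"slide": [0, 0, 0], "roll": 0, "gripper": 0.3},
  {"slide": [0, 0, 0], "roll": 0, "gripper": 0.3},
], newtons=30)

```text
clock: 17.97
position: [0.6033, 0.0149, 0.0925]
ee_rot: [3.135, -0.203, 0.0]
force: [0.1, -0.2, 1.7]
width: 0.351
```

```bash
python3 -c "
from h import *
plan([.6033,.0148,.0925],-.1253)
"
```

```text
t 17.9667 pos [0.6033 0.0149 0.0925] yaw -0.1292 tilt [ 1.e-04 -0.e+00 -1.e+00] j [ 0.05  0.55 -0.23  1.76  0.16  0.85 -1.96] F [ 0.1 -0.2  1.7] w 0.351
slide [0.  0.1 0. ] roll -0.004
```

The opening is about 33 mm, so the collar is held. I lift slowly.

Emit:
jog_arm([
  {"slide": [0, 0, -1], "roll": 0, "gripper": 0.2},
  {"slide": [0, 0, -2], "roll": 0, "gripper": 0.2},
  {"slide": [0, 0, -4], "roll": 0, "gripper": 0.2},
  {"slide": [0, 0, -6], "roll": 0, "gripper": 0.2},
  {"slide": [0, 0, -9], "roll": 0, "gripper": 0.2},
  {"slide": [0, 0, -12], "roll": 0, "gripper": 0.2},
  {"slide": [0, 0, -15], "roll": 0, "gripper": 0.2},
  {"slide": [0, 0, -18], "roll": 0, "gripper": 0.2},
  {"slide": [0, 0, -20], "roll": 0, "gripper": 0.2},
  {"slide": [0, 0, -20], "roll": 0, "gripper": 0.2},
])

```text
clock: 18.8
position: [0.6036, 0.0149, 0.1131]
ee_rot: [-3.135, 0.203, -0.001]
force: [0.1, 0.6, -1.5]
width: 0.356
```

```bash
python3 -c "
from h import *
plan([.6033,.0148,.19],-.1253)
d=arm.get_image('scene');f=d['frame']
cv2.imwrite('pics/s8.png',cv2.resize(f[80:220,130:270],None,fx=4,fy=4,interpolation=cv2.INTER_CUBIC))
"
```

```text
t 18.8 pos [0.6036 0.0149 0.1131] yaw -0.1293 tilt [ 9.e-04  0.e+00 -1.e+00] j [ 0.05  0.53 -0.24  1.74  0.15  0.89 -1.95] F [ 0.1  0.6 -1.5] w 0.356
slide [ -0.2   0.1 -76.9] roll -0.004
```

View pics/s8.png

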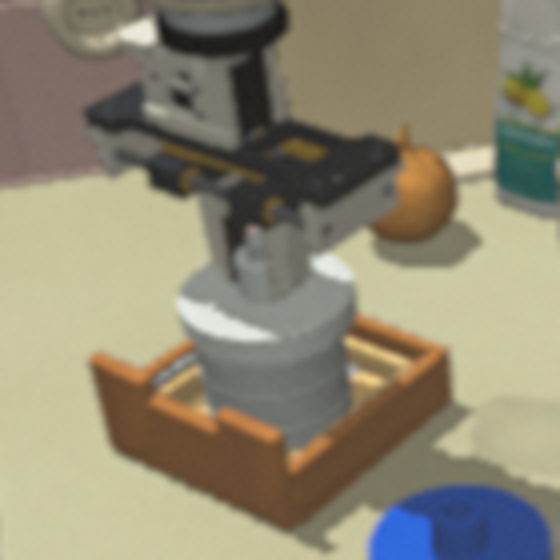

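The wrist now carries 1.5 N, which is the outer lid alone. I continue straight up.

Emit:
jog_arm([
  {"slide": [0, 0, -4], "roll": 0, "gripper": 0.2},
  {"slide": [0, 0, -9], "roll": 0, "gripper": 0.2},
  {"slide": [0, 0, -14], "roll": 0, "gripper": 0.2},
  {"slide": [0, 0, -19], "roll": 0, "gripper": 0.2},
  {"slide": [0, 0, -24], "roll": 0, "gripper": 0.2},
  {"slide": [0, 0, -29], "roll": 0, "gripper": 0.2},
  {"slide": [0, 0, -34], "roll": 0, "gripper": 0.2},
  {"slide": [0, 0, -38], "roll": 0, "gripper": 0.2},
  {"slide": [0, 0, -42], "roll": 0, "gripper": 0.2},
  {"slide": [0, 0, -46], "roll": 0, "gripper": 0.2},
])

```text
clock: 19.68
position: [0.6032, 0.0148, 0.1588]
ee_rot: [3.135, -0.203, 0.0]
force: [-0.6, -1.3, -2.2]
width: 0.355
```

Emit:
jog_arm([
  {"slide": [0, 0, -5], "roll": 0, "gripper": 0.2},
  {"slide": [0, 0, -10], "roll": 0, "gripper": 0.2},
  {"slide": [0, 0, -15], "roll": 0, "gripper": 0.2},
  {"slide": [0, 0, -20], "roll": 0, "gripper": 0.2},
  {"slide": [0, 0, -25], "roll": 0, "gripper": 0.2},
  {"slide": [0, 0, -28], "roll": 0, "gripper": 0.2},
  {"slide": [0, 0, -30], "roll": 0, "gripper": 0.2},
  {"slide": [0, 0, -30], "roll": 0, "gripper": 0.2},
  {"slide": [0, 0, -30], "roll": 0, "gripper": 0.2},
  {"slide": [0, 0, -30], "roll": 0, "gripper": 0.2},
])

```text
clock: 20.52
position: [0.603, 0.0148, 0.1881]
ee_rot: [3.135, -0.203, -0.001]
force: [1.0, -0.8, -1.3]
width: 0.356
```

```bash
python3 -c "
from h import *
plan([.6033,.0148,.19],-.1253)
d=arm.get_image('scene');f=d['frame'];P=cloud(d)
cv2.imwrite('pics/s9.png',cv2.resize(f[80:220,130:270],None,fx=4,fy=4,interpolation=cv2.INTER_CUBIC))
for z in (.08,.085,.148,.19): print(z,(proj(d,[.603,.015,z])-[130,80])*4)
d=arm.get_image('top');f=d['frame']
cv2.imwrite('pics/t9.png',f)
plan([.6033,.0148,.19],-.1253)
"
```

```text
t 20.5167 pos [0.603  0.0148 0.1881] yaw -0.1293 tilt [-5.e-04 -1.e-04 -1.e+00] j [ 0.06  0.45 -0.25  1.66  0.12  1.05 -1.92] F [ 1.  -0.8 -1.3] w 0.356
slide [ 0.3 -0.  -1.9] roll -0.004
0.08 [266.83790448 325.68621587]
0.085 [265.78368958 319.13988708]
0.148 [251.88863494 232.85615495]
0.19 [241.94699868 171.12185436]
t 20.6167 pos [0.603  0.0148 0.1881] yaw -0.1293 tilt [-6.e-04 -1.e-04 -1.e+00] j [ 0.06  0.45 -0.25  1.66  0.12  1.05 -1.92] F [ 0.2  0.1 -2.8] w 0.353
slide [ 0.3 -0.1 -1.9] roll -0.004
```

View pics/s9.png

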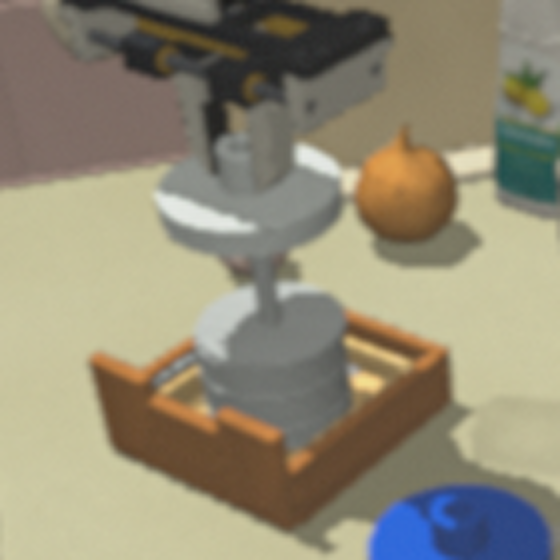

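View pics/t9.png

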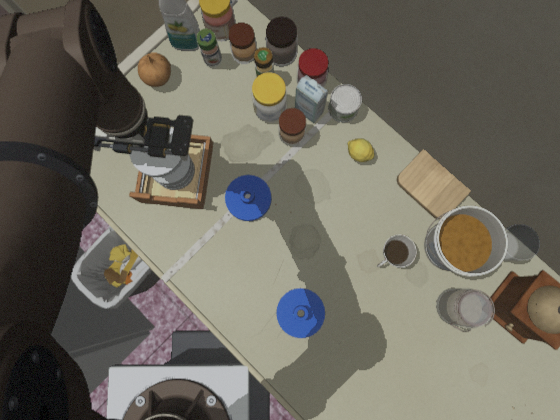

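The outer lid is held level at crop (250,200), above the stem top. The inner lid sits on the tin at (270,325), the drawer is shut and the bystanders are in place. I make one depth check of the inner flange and hand in.

Run:
```python
from h import *
d=arm.get_image('scene');P=cloud(d)
r=P[80+295//4:80+350//4,130+200//4:130+345//4].reshape(-1,3)
q=r[(np.hypot(r[:,0]-.603,r[:,1]-.015)<.05)&(np.hypot(r[:,0]-.603,r[:,1]-.015)>.012)&(r[:,2]>.075)&(r[:,2]<.1)]
A=np.c_[q[:,:2]-[.603,.015],np.ones(len(q))]; print(len(q),np.median(q[:,2]),np.linalg.lstsq(A,q[:,2],rcond=None)[0])
r=P[80:140,165:220].reshape(-1,3); q=r[(r[:,2]>.17)&(r[:,2]<.195)]; h=np.hypot(q[:,0]-.603,q[:,1]-.015); q=q[(h<.055)&(h>.03)]; print("outer top z",len(q),np.median(q[:,2]))
s=arm.observe(); print(s["force"].round(1),s["width"])
print(arm.sign_off())
```

```text
405 0.08391470168934168 [-0.00776801 -0.00271255  0.08387311]
outer top z 494 0.18222156099573478
[ 0.5  0.4 -2.1] 0.3512347211216312
the job is handed in; nothing more can be done
None
```

The task is done and handed in, at about 21 s of the allowed 69 s; `sign_off` gave no verdict.

- **Drawer:** I pushed it home until it stopped hard. A final push of 19 N moved it no further, above the suggested 10 N but under the 40 N limit. The tin then sat at (0.603, 0.015), as the unit's geometry predicts. The drawer still looked shut in the last pictures.
- **Lids together:** I lifted both by the stem (3.8 N of weight) and lowered them onto the tin. They touched down at the predicted height, and I unloaded the grip before letting go of the stem.
- **Outer lid:** I took it by the collar and raised it straight up by about 96 mm. Only its own weight (about 1.5–2 N) was on the wrist.

**Last checks:**
- **Inner lid:** depth put the top of its flange at 84 mm, against 85 mm expected, and level to about 0.01 rad.
- **Outer lid:** depth put the top of its cover at 182 mm, against about 184 mm from the arm's pose. That puts the cover about 100 mm above the inner flange, with the skirt clear of the stem. It is held level at a grip opening of about 32 mm.
- **Bystanders:** the salt jar, lemon, cup and blue look-alike lids looked unmoved by eye in the last top view; I did not measure them again.

No check failed. The only disagreements were 1–2 mm, within the camera calibration.

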